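# Half-turn a stack-nest tote and stack it over loose cells

### The job

Stack the single empty tote squarely on the tote that holds the battery cells. Turned the same way as the lower one it would drop in and nest onto the cells, so give it half a turn: its card-holder end goes over the lower tote's plain end and its feet stand on the lower rim. Set it down gently, let go, and do not push over or shove aside the lower tote or disturb the nested pair of totes, the tester box, the glass dry cell or the red holder.

Things in the scene. Friction and masses are not known exactly. Their poses are not given: they have to be found in the camera images.
- tote_centre (a point): Single empty grey tote, 80 mm high, 150 g. Rim band 37 to 80 mm up: upright sides, 160 mm long (x), 58 mm wide (y), walls 4 mm; slimmer body 144 x 44 mm below. Grip it across the 58 mm width at mid length; the band is plain from x = -18 to +48 mm. Point: its centre, 40 mm above the underside; x to the card-holder end, z up.
- tote_card (a point): Card-holder end of the empty tote (holder 40 mm wide, 6 mm proud, blank white card; the other end is plain): point 80 mm along +x from the tote's centre, same height and axes. The tote's four feet, 12 mm long and level with its base, reach 38 mm either side of the centre line at x = +60 and -30 mm; its band has open slots 24 mm wide at the same x.
- loaded_rim (a point): Tote of the same shape and axes, holding 14 upright steel AA cells (tops 53 mm up), about 450 g, loose on the bench. Point: centre of its mouth at rim height, 80 mm above its underside; x to its own card-holder end. A tote set on it with x axes opposed stands with its feet on this rim, underside level with the rim; set the same way round it sinks in.
- pair: Bystander: two such empty totes nested one in the other, 123 mm high together, loose. Origin at the centre of the underside, x to the card-holder ends. Leave alone.
- tester: Bystander: black bakelite tester box 90 x 130 x 65 mm (x, y, z) with a round knob and a meter face on top, 86 mm high with the knob; origin at the centre of its underside. Leave alone.
- drycell: Bystander: upright glass-cased dry cell, 70 mm across and 135 mm high with its brass terminal; origin at the centre of its underside. Leave alone.
- holder: Bystander: red plastic holder for two AA cells, 64 x 34 x 16 mm, lying flat; origin at the centre of its underside. Leave alone.
There are look-alikes about, which are no part of the job. What is shaped like the part that bears loaded_rim but purple is not meant. What is shaped like the part that bears tote_centre but turquoise is not meant.

How it is judged:
At the end, for the whole second after the job is handed in: The empty tote stands released and still on the rim of the tote with the cells, which stands on the bench: centres within 15 mm seen from above, long axes within 0.2 rad (11 degrees), card-holder ends opposed, underside within 6 mm of the lower rim's height, both level within 0.08 rad (horizontal distance between tote_centre and loaded_rim below 0.015 m and z of tote_centre in the frame of loaded_rim between 0.034 and 0.046 m and x of tote_card in the frame of loaded_rim below -0.05 m and angle between the x axis of tote_centre and the x axis of loaded_rim, either way round below 0.2 rad and angle between each of tote_centre, loaded_rim's own z axis and vertical below 0.08 rad and height (world z) of loaded_rim between 0.075 and 0.085 m and linear speed of each of tote, loaded below 0.02 m/s); the robot touches nothing.
It fails at once if the tote is dropped or rammed onto the lower one: it comes down over it faster than 0.5 m/s (a fall of more than about 12 mm), or over 70 N acts between them (contact force between tote and loaded above 70 N or (horizontal distance between tote_centre and loaded_rim below 0.04 m and z of tote_centre in the frame of loaded_rim below 0.055 m and linear speed of tote above 0.5 m/s)).
It fails at once if the tote with the cells is tipped (over 0.3 rad) or shoved (over 40 mm) (angle between loaded_rim's own z axis and vertical above 0.3 rad or distance of loaded_rim from where it was at the start of the episode above 0.04 m).
It fails at once if a bystander is moved more than 20 mm (distance of any of pair, tester, drycell, holder from where it was at the start of the episode above 0.02 m).
It also fails if it takes over 40 s, if anything falls off the work surface, if the arm or the gripper's body presses on something with over 40 N, if the wrist force passes 120 N, or if a joint passes its speed limit or range.

### The arm

A 7-joint arm with a two-finger parallel gripper is mounted at the origin on the work surface. World frame = base frame: x ahead of the robot, y to its left, z up, the work surface at z = 0. Lengths are in m, angles in rad, forces in N, time in s.
With the tool pointing down it reaches from about 0.35 to 0.9 m from the base axis. Payload 8.1 kg.
Tool frame: the origin (TCP) lies where the fingers leave the gripper's body, on its centre line; the fingertips stand 66 mm ahead of it and the grasp point (between the pads) lies 47 mm ahead of it; y points along the fingers, x is the direction in which the jaws open and shut, and the axes are right-handed (so a half turn about y gives the same grasp; the last joint's range is limited). The gripper opens to 92 mm and grips with 3 to 60 N. Pads are 19 mm wide; open, the fingers measure 130 mm over their backs; the gripper's body (75 mm by 190 mm) begins 47 mm behind the grasp point.
Start: joints at [-0.103, 0.434, 0.025, 1.573, -0.012, 1.134, -0.075], TCP at [0.625, -0, 0.292] pointing down, gripper open.
Joint ranges: [-2.62, 2.62], [-0.44, 2.09], [-1.27, 1.32], [0.08, 2.57], [-1.32, 4.46], [0.12, 2], [-2.74, 2.74]. Speed limits (rad/s): [2.22, 2.22, 3.01, 3.01, 3.14, 3.14, 3.14].

### API

Orientations are given as [roll, pitch, yaw] about the fixed x, y, z axes, in that order (R = Rz(yaw) Ry(pitch) Rx(roll)).
In Python, from bench import * gives the robot as it stands. The module is installed in compiled form; this text tells all that it offers.
- The arm moves only by the shell command python3 -m handwheel 'ROWS'. ROWS is a JSON object of lists of equal length, an entry for each row: "grip": the finger opening in cm, from 0 to 9.18; "translation": the shift along the tool's x, y, z in cm, a list of three; "twist": the turn about the tool's y in rad. A call has 1 to 10 rows; each row is the pose to reach, as a shift and turn from the pose commanded when the call began, along the tool's axes at that moment; what a row does not reach only later rows make up. A row lasts 1/8 s, in which the tool goes at most 62.5 mm and 10.7 degrees, less where a joint would pass 70% of its speed; a pose out of reach is approached as far as the arm can. A call with a gripper value outside its range is refused whole. The fingers move at their own pace and stop on an object; the grip force is fixed at half the most. Time passes only in rows, so rows that repeat a pose let the fingers close. It gives the time, the measured TCP pose, the force and the opening at its end, in the units of the state.
- read_state(): the state, without advancing time (a new reading comes with each control period).
- snapshot(name): name is "scene" or "side" or "wrist"; returns the picture (420x560x3 uint8, red, green, blue); there is no depth.
- camera_model(name): a dict with "fx", "fy", "cx", "cy" (pixels), "xyz" and "rotation" of the camera in the world. Camera axes: x right, y down, z forward; pixel columns grow to the right and rows downward; lengths in m; the calibration is good to about 2 mm. A picture is of the moment at which its call begins: read the wrist's pose just before it. camera_model takes no time and is no camera call; for the wrist camera it gives the pose at the moment of the call.
- sign_off(): hands the job in, once; it reports no verdict.
The state is a dict: "time": time; "joint_pos": joint angles; "qvel": joint speeds; "joint_efforts": joint torques, N m; "ee_pos": TCP position; "eef_rot": TCP orientation; "ft_force": force on the tool from outside, world axes, zero at the start; "torque": the same for the moment, N m; "finger_gap": finger opening in m.
Only numpy, scipy, OpenCV 4.12 (cv2) and the standard library are available. Lean on these libraries where they do the work, as an engineer would, in place of code of your own. Each camera call takes 0.05 s, during which the arm holds its last target.

## Working session

There is one attempt and no reset: what is moved stays moved. The work goes in short steps, Python scripts to look and compute and a shell command to move; the robot and the scene stay as the last step left them, time stands still between calls to the robot, and variables do not carry over. Pictures are saved under pics/ and viewed, and the job is handed in when it is done.

```bash
mkdir -p pics; python3 - <<'E'
from bench import *
import cv2
for n in ("scene","side","wrist"):
    m=camera_model(n); print(n,m)
    cv2.imwrite(f"pics/{n}0.png",snapshot(n)[:,:,::-1])
s=read_state();print(s)
E
```

```text
scene {'fx': 425.1815749695444, 'fy': 425.1815749695444, 'cx': 284.7319150516644, 'cy': 208.56604122533162, 'xyz': array([1.31308539, 0.43718673, 0.82384783]), 'rotation': array([-2.24566838,  0.02110916,  2.09850534])}
side {'fx': 434.9890020111749, 'fy': 434.9890020111749, 'cx': 273.25890535252853, 'cy': 214.49631842123281, 'xyz': array([ 0.24761032, -0.72801464,  0.87169753]), 'rotation': array([-2.37394138, -0.00910846, -0.35249728])}
wrist {'fx': 303.58699056923246, 'fy': 303.58699056923246, 'cx': 278.41250352680925, 'cy': 207.249152222552, 'xyz': array([0.62474663, 0.07721067, 0.38404452]), 'rotation': array([ 2.85034890e+00,  2.77125105e-03, -5.72814596e-04])}
{'time': 0.15, 'joint_pos': array([-0.10258465,  0.43507033,  0.02497225,  1.57387699, -0.01159876,
        1.13398851, -0.07506746]), 'qvel': array([ 3.91904186e-04, -2.20604298e-03,  7.52088799e-04, -3.72188933e-03,
        7.62585627e-04, -7.21524913e-05, -2.42010724e-03]), 'joint_efforts': array([ 9.13879558e-04, -6.68263149e+01,  9.85680185e-01, -3.14695251e+01,
       -6.03506877e-02,  3.94195947e-02,  8.07748006e-05]), 'ee_pos': array([ 6.24696809e-01, -4.82989603e-05,  2.91624873e-01]), 'eef_rot': array([-1.57090659e+00,  1.19315913e-03, -4.91842911e-05]), 'ft_force': array([ 0.18816404,  0.01658523, -0.87506077]), 'torque': array([-0.00032335, -0.01338665,  0.01373546]), 'finger_gap': 0.09155549094673746}
```

View pics/scene0.png

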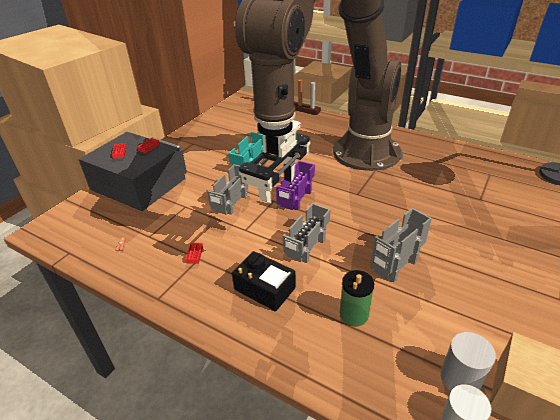

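View pics/side0.png

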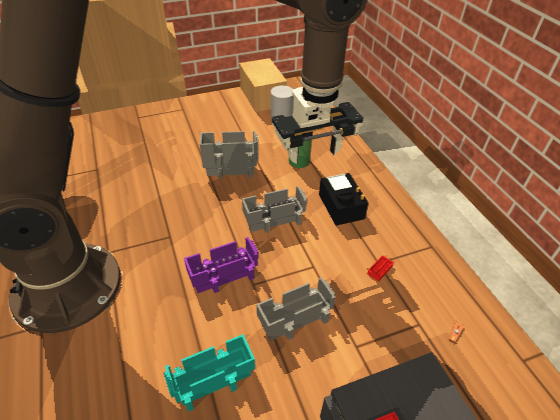

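View pics/wrist0.png

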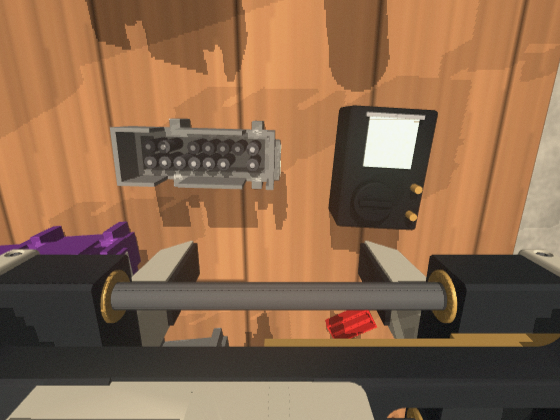

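```bash
python3 - <<'E'
import cv2,numpy as np
a=cv2.imread("pics/scene0.png");b=cv2.imread("pics/side0.png")
A=cv2.resize(a[150:270,190:350],(800,600),interpolation=cv2.INTER_CUBIC)
cv2.imwrite("pics/cs.png",A)
B=cv2.resize(b[180:360,190:430],(800,600),interpolation=cv2.INTER_CUBIC)
cv2.imwrite("pics/cd.png",B)
E
```

```text
(no output)
```

View pics/cs.png

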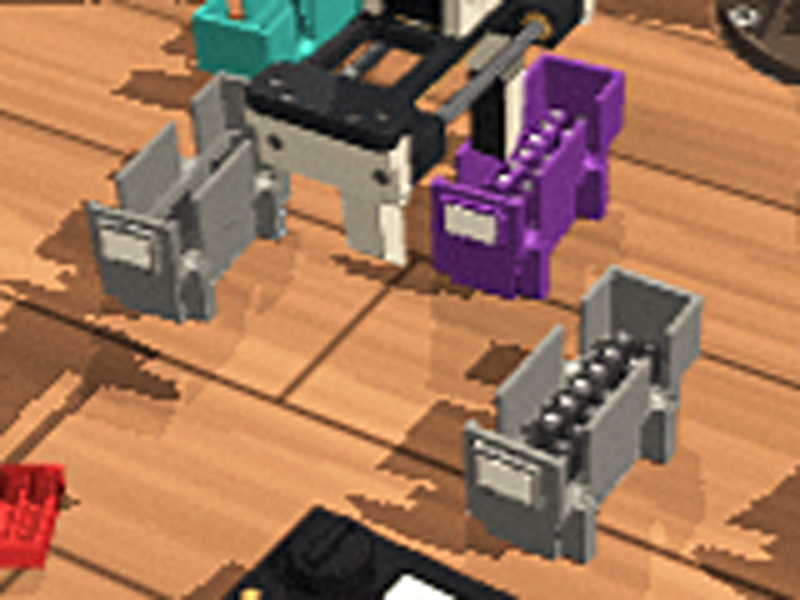

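View pics/cd.png

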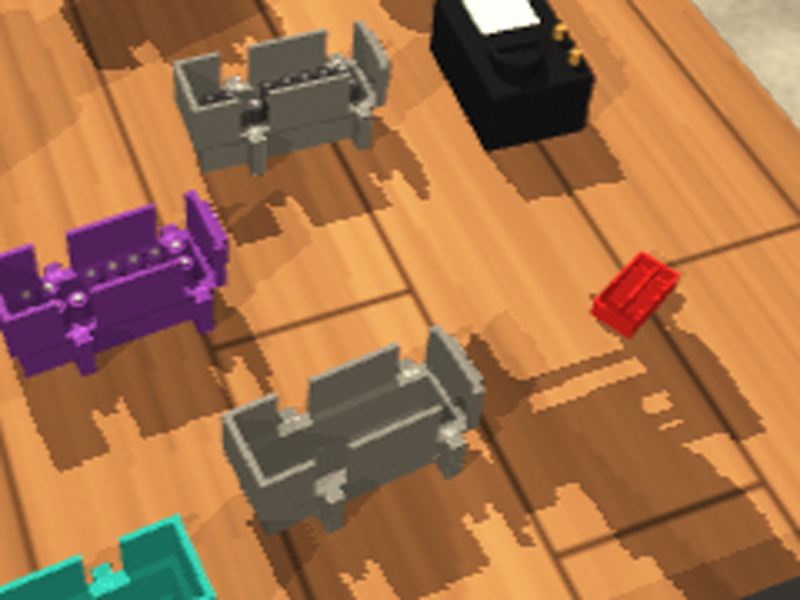

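```bash
cat > h.py <<'E'
import numpy as np
from scipy.spatial.transform import Rotation as Ro
def ray(m,u,v,z):
    R=Ro.from_euler('xyz',m['rotation']).as_matrix()
    d=R@np.array([(u-m['cx'])/m['fx'],(v-m['cy'])/m['fy'],1.]); p=np.asarray(m['xyz'])
    return p+d*(z-p[2])/d[2]
def proj(m,P):
    R=Ro.from_euler('xyz',m['rotation']).as_matrix()
    c=R.T@(np.asarray(P)-m['xyz']); return m['fx']*c[0]/c[2]+m['cx'],m['fy']*c[1]/c[2]+m['cy']
E
python3 - <<'E'
from bench import *
from h import *
m=camera_model("side")
f=lambda u,v:(190+.3*u,180+.3*v)
def rep(n,P):
    P=np.array(P); print(n,P[:,:2].round(4).tolist(),'c',P.mean(0).round(4))
    print(' len',np.linalg.norm(P[3]-P[0]),np.linalg.norm(P[2]-P[1]),'wid',np.linalg.norm(P[1]-P[0]),np.linalg.norm(P[3]-P[2]), 'yaw',[np.arctan2(*(b-a)[:2][::-1]) for a,b in((P[0],P[3]),(P[1],P[2]))])
rep('empty side',[ray(m,*f(*p),.08) for p in((225,428),(265,480),(482,385),(437,330))])
rep('load side',[ray(m,*f(*p),.08) for p in((176,65),(200,110),(388,75),(358,25))])
m=camera_model("scene")
g=lambda u,v:(190+.2*u,150+.2*v)
rep('load scene',[ray(m,*g(*p),.08) for p in((614,268),(700,297),(563,473),(467,425))])
print('empty scene card corners',[ray(m,*g(*p),.08)[:2] for p in((90,205),(178,238))],'plain far',ray(m,*g(222,75),.08))
m=camera_model("wrist")
rep('load wrist',[ray(m,*p,.08) for p in((112,128),(119,186),(273,187),(273,130))])
for n,c,P in (('tester','scene',(265,280,.065)),('pair','scene',(402,235,.1)),('holder','scene',(195,253,.01)),('dry','scene',(357,278,.13)),('purple','scene',(296,180,.08)),('turq','scene',(247,148,.08))): print(n,ray(camera_model(c),*P))
E
```

```text
empty side [[0.3928, -0.2586], [0.4041, -0.3014], [0.5588, -0.2846], [0.5494, -0.2355]] c [ 0.4763 -0.27    0.08  ]
 len 0.15825721703345516 0.155595305697866 wid 0.044319086398374376 0.05003471612318287 yaw [np.float64(0.1462732333090661), np.float64(0.10809730914109775)]
load side [[0.462, 0.0646], [0.4645, 0.0115], [0.6143, -0.0017], [0.6143, 0.0595]] c [0.5388 0.0335 0.08  ]
 len 0.15233566137582008 0.1504487536920104 wid 0.053194202349508314 0.06125910337093599 yaw [np.float64(-0.033221697298616445), np.float64(-0.08772252715522968)]
load scene [[0.46, 0.0139], [0.4603, 0.0679], [0.622, 0.0685], [0.6144, 0.0078]] c [0.5392 0.0395 0.08  ]
 len 0.15453745788290152 0.16168436368181588 wid 0.053957892589336795 0.06124996807419759 yaw [np.float64(-0.03984454104374455), np.float64(0.00408647875580775)]
empty scene card corners [array([ 0.55518428, -0.28676725]), array([ 0.55630319, -0.2211585 ])] plain far [ 0.40141765 -0.30037518  0.08      ]
load wrist [[0.4624, 0.0664], [0.4604, 0.0088], [0.6184, 0.0077], [0.6187, 0.0644]] c [0.54   0.0368 0.08  ]
 len 0.1563909395058174 0.15798076787645926 wid 0.05763628941146599 0.05669630817782778 yaw [np.float64(-0.012516845232914811), np.float64(-0.00663760940806638)]
tester [0.75766231 0.04090467 0.065     ]
pair [0.48935464 0.27978252 0.1       ]
holder [ 0.72813705 -0.20697898  0.01      ]
dry [0.70345726 0.24557905 0.13      ]
purple [ 0.38050681 -0.08469232  0.08      ]
turq [ 0.29335665 -0.3247151   0.08      ]
```

Candidates: plain-grey empty tote scene (228,190)/side (295,308) is the one to move. The grey tote with cells, scene (307,235)/side (275,210), is the target. The nested pair is at scene (402,245). The look-alikes are purple at scene (296,185) and turquoise at (247,150). Both cards face +x. The crops confirm the choice, and the loaded tote's position agrees across three views at about (0.540, 0.037). Next I'll put the wrist camera over the empty tote.

```bash
python3 -m handwheel '{"grip":[9.1,9.1,9.1,9.1,9.1,9.1,9.1,9.1],"translation":[[-2.5,0,-5],[-5,0,-10],[-7,0,-15],[-9,0,-20],[-11,0,-26],[-13.5,0,-31],[-13.5,0,-31],[-13.5,0,-31]],"twist":[0,0,0,0,0,0,0,0]}'
python3 - <<'E'
from bench import *
import cv2,json
m=camera_model("wrist");im=snapshot("wrist")
cv2.imwrite("pics/w1.png",im[:,:,::-1])
json.dump({k:(v.tolist() if hasattr(v,'tolist') else v) for k,v in m.items()},open("w1.json","w"));print(m)
E
```

```text
time: 1.15
ee_pos: [0.49, -0.3096, 0.292]
eef_rot: [-1.57, 0.0, -0.0]
ft_force: [0.6, 0.6, 0.4]
finger_gap: 0.0914
{'fx': 303.58699056923246, 'fy': 303.58699056923246, 'cx': 278.41250352680925, 'cy': 207.249152222552, 'xyz': array([ 0.49005006, -0.23244975,  0.38458192]), 'rotation': array([ 2.85122749e+00,  1.49517153e-03, -9.27815412e-04])}
```

View pics/w1.png

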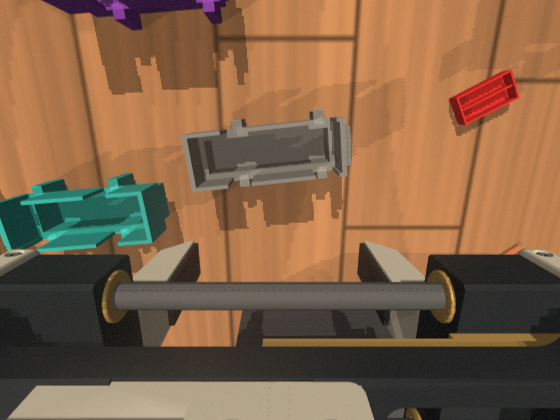

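```bash
python3 - <<'E'
import cv2
a=cv2.imread("pics/w1.png")
cv2.imwrite("pics/w1c.png",cv2.resize(a[95:215,175:365],(760,480),interpolation=cv2.INTER_CUBIC))
E
```

```text
(no output)
```

View pics/w1c.png

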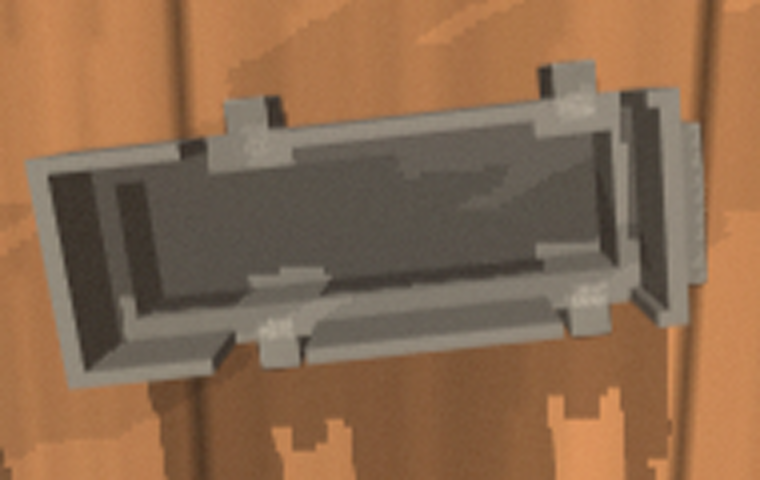

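```bash
python3 - <<'E'
from h import *
import json
m=json.load(open("w1.json"))
P=np.array([ray(m,175+u/4,95+v/4,.08) for u,v in((28,160),(70,388),(685,325),(679,88))])
c=P.mean(0);print(P.round(4),c)
ax=(P[2]+P[3]-P[0]-P[1])/2;print(np.linalg.norm(ax),np.linalg.norm(P[1]-P[0]),np.linalg.norm(P[2]-P[3]),np.arctan2(ax[1],ax[0]))
for a,b in((0,3),(1,2)):d=P[b]-P[a];print(np.arctan2(d[1],d[0]))
E
```

```text
[[ 0.3953 -0.2497  0.08  ]
 [ 0.4009 -0.307   0.08  ]
 [ 0.5584 -0.2906  0.08  ]
 [ 0.5534 -0.2329  0.08  ]] [ 0.47698944 -0.27005707  0.08      ]
0.15870375080595203 0.057597296534717374 0.05791671584341647 0.1044420536764044
0.1054265382321886
0.10345426179028767
```

```bash
python3 -m handwheel '{"grip":[9.1,9.1,9.1,9.1,9.1,9.1,9.1,9.1,9.1,9.1],"translation":[[-1.3,0,4],[-1.3,0,4],[-1.3,2,4],[-1.3,4,4],[-1.3,6,4],[-1.3,8,4],[-1.3,8,4],[-1.3,8,4],[-1.3,8,4],[-1.3,8,4]],"twist":[0.18,0.36,0.54,0.72,0.9,1.08,1.26,1.4,1.467,1.467]}'
python3 - <<'E'
from bench import *
import cv2
print(read_state())
cv2.imwrite("pics/w2.png",snapshot("wrist")[:,:,::-1]);cv2.imwrite("pics/sd2.png",snapshot("side")[:,:,::-1])
E
```

```text
time: 2.45
ee_pos: [0.4778, -0.2684, 0.2121]
eef_rot: [-1.571, 0.0, -1.464]
ft_force: [-0.2, 0.4, -0.2]
finger_gap: 0.0912
{'time': 2.45, 'joint_pos': array([ 0.10893082,  0.40803718,  0.41263605,  1.88616025, -0.20692028,
        0.88920816, -0.84113574]), 'qvel': array([ 0.01449753, -0.00163409, -0.00897439,  0.00037243,  0.00558013,
        0.00071993,  0.03766999]), 'joint_efforts': array([-4.38847078e-02, -5.62575030e+01,  6.11156568e+00, -2.64502877e+01,
       -1.29783670e-01, -3.35623312e-02, -6.93805553e-01]), 'ee_pos': array([ 0.47784022, -0.26835529,  0.21209581]), 'eef_rot': array([-1.57078029e+00,  4.96783744e-04, -1.46368657e+00]), 'ft_force': array([-0.2368296 ,  0.4311331 , -0.15542375]), 'torque': array([0.05028009, 0.11673641, 0.00986274]), 'finger_gap': 0.09117283144680477}
```

View pics/w2.png

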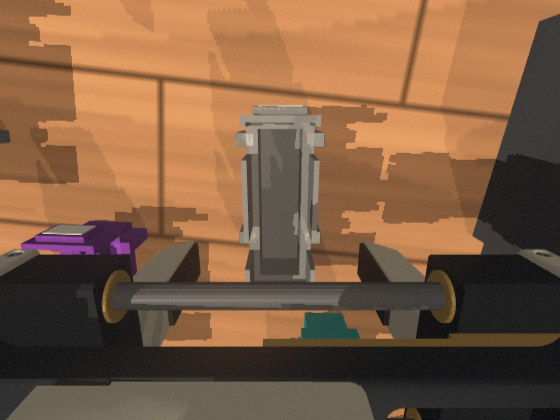

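View pics/sd2.png

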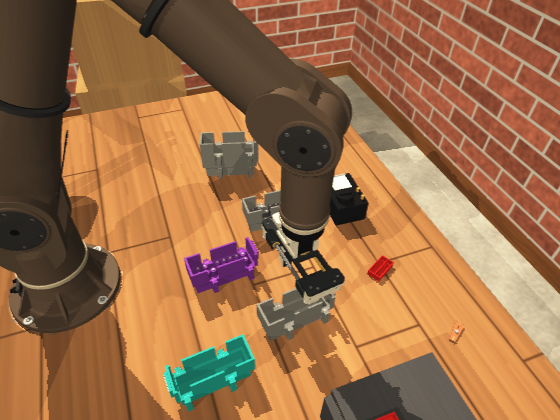

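```bash
python3 -m handwheel '{"grip":[9.1,9.1,9.1,9.1,9.1,4,4,4,4,4],"translation":[[0,3,0],[0,6,0],[0,9,0],[0,10.3,0],[0,10.3,0],[0,10.3,0],[0,10.3,0],[0,10.3,0],[0,10.3,0],[0,10.3,0]],"twist":[0,0,0,0,0,0,0,0,0,0]}'
```

```text
time: 3.8
ee_pos: [0.4772, -0.27, 0.1096]
eef_rot: [-1.57, -0.0, -1.467]
ft_force: [-0.4, 0.8, 6.8]
finger_gap: 0.0577
```

```bash
python3 -m handwheel '{"grip":[4,4,4,4,4,4],"translation":[[0,-1,0],[0,-4,0],[0,-8,0],[0,-13,0],[0,-17,0],[0,-17,0]],"twist":[0,0,0,0,0,0]}'
python3 - <<'E'
from bench import *
import cv2
cv2.imwrite("pics/w3.png",snapshot("wrist")[:,:,::-1]);cv2.imwrite("pics/sd3.png",snapshot("side")[:,:,::-1])
print(read_state()['ft_force'],read_state()['ee_pos'])
E
```

```text
time: 4.55
ee_pos: [0.478, -0.2709, 0.2826]
eef_rot: [-1.565, -0.003, -1.467]
ft_force: [0.2, -1.6, -2.5]
finger_gap: 0.0574
[ 0.28764783  0.75358354 -2.00209783] [ 0.47666239 -0.26976229  0.2791494 ]
```

View pics/w3.png

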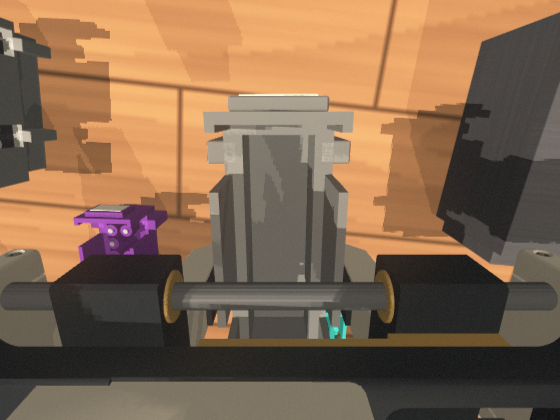

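View pics/sd3.png

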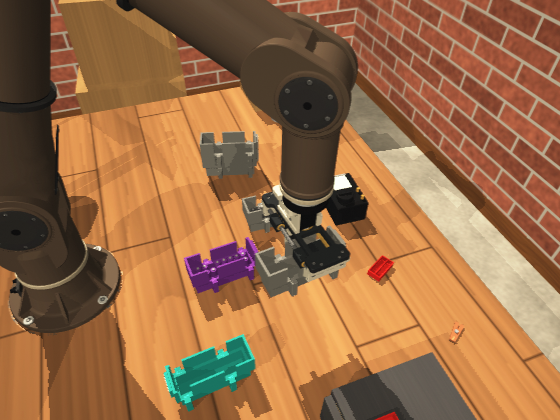

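Held level with the opening at 57.5 mm. The wrist picture shows the tote centred between the fingers (card end at pixel (278,120)). Next I carry it over the loaded tote and turn it half way round.

```bash
python3 -m handwheel '{"grip":[4,4,4,4,4,4,4,4,4,4],"translation":[[-3,0,1],[-6,0,2],[-9,0,3],[-12,0,4],[-15,0,5],[-18,0,6],[-21,0,7],[-24,0,8],[-27,0,9],[-29.9,0,9.4]],"twist":[-0.17,-0.34,-0.51,-0.68,-0.85,-1.02,-1.19,-1.36,-1.53,-1.7]}' && python3 -m handwheel '{"grip":[4,4,4,4,4,4,4,4,4,4],"translation":[[0,0,0],[0,0,0],[0,0,0],[0,0,0],[0,0,0],[0,0,0],[0,0,0],[0,0,0],[0,0,0],[0,0,0]],"twist":[-0.17,-0.34,-0.51,-0.68,-0.85,-1.02,-1.19,-1.327,-1.327,-1.327]}'
python3 - <<'E'
from bench import *
import cv2,json
m=camera_model("wrist");im=snapshot("wrist")
json.dump({k:(v.tolist() if hasattr(v,'tolist') else v) for k,v in m.items()},open("w4.json","w"))
cv2.imwrite("pics/w4.png",im[:,:,::-1]);cv2.imwrite("pics/sd4.png",snapshot("side")[:,:,::-1]);cv2.imwrite("pics/sc4.png",snapshot("scene")[:,:,::-1])
s=read_state();print(s['time'],s['ee_pos'],s['eef_rot'],s['ft_force'],s['joint_pos'])
E
```

```text
time: 5.9
ee_pos: [0.5389, 0.0382, 0.2774]
eef_rot: [-1.57, 0.003, 0.239]
ft_force: [0.1, -0.8, -2.3]
finger_gap: 0.0578
time: 7.15
ee_pos: [0.5391, 0.037, 0.2783]
eef_rot: [-1.569, 0.0, 1.557]
ft_force: [-0.0, 1.0, -2.8]
finger_gap: 0.0578
7.3 [0.53940197 0.03716398 0.27894118] [-1.57031471e+00  4.93506330e-05  1.55845052e+00] [-0.38110843  0.63242044 -1.49967199] [ 0.04009909  0.32961802 -0.26977912  1.77956901  0.09976725  1.04617058
  1.29251304]
```

View pics/w4.png

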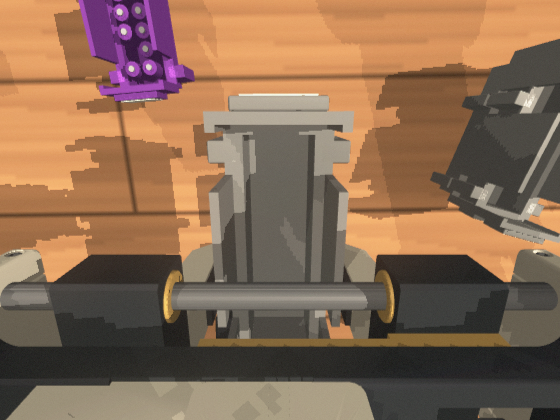

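View pics/sc4.png

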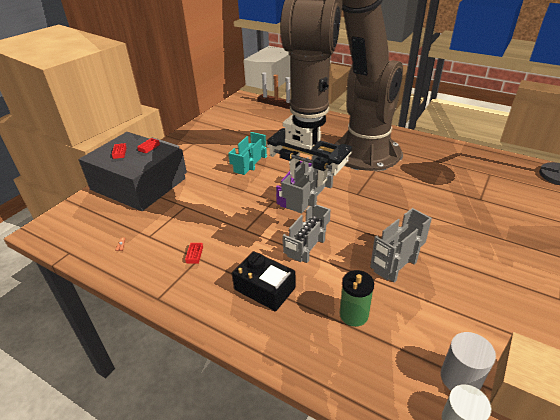

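View pics/sd4.png

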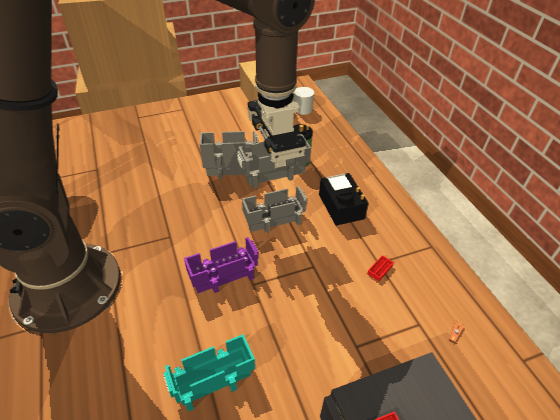

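```bash
python3 - <<'E'
from h import *
import json
m=json.load(open("w4.json"))
a,b=[ray(m,u,v,.2493) for u,v in((204,113),(353.5,113))]
print(a,b,np.linalg.norm(a-b),(a+b)/2,(a+b)/2+[.08,0,0])
E
python3 - <<'E'
import cv2,numpy as np
a=cv2.imread("pics/sd4.png");b=cv2.imread("pics/sc4.png")
A=cv2.resize(a[120:240,190:350],(600,450),interpolation=cv2.INTER_CUBIC)
cv2.imwrite("pics/c4.png",A)
E
```

```text
[0.45950188 0.00910923 0.2493    ] [0.46033541 0.06633766 0.2493    ] 0.05723449962400271 [0.45991864 0.03772344 0.2493    ] [0.53991864 0.03772344 0.2493    ]
```

View pics/c4.png

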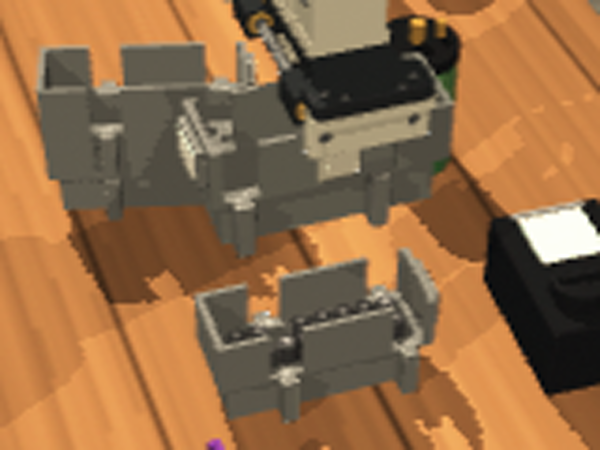

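```bash
python3 -m handwheel '{"grip":[4,4,4,4,4,4,4],"translation":[[0,2,0],[0,4,0],[0,6,0],[0,7,0],[0,7.9,0],[0,7.9,0],[0,7.9,0]],"twist":[0,0,0,0,0,0,0]}'
python3 - <<'E'
from bench import *
import cv2
a=snapshot("side")[:,:,::-1];b=snapshot("scene")[:,:,::-1]
A=cv2.resize(a[130:250,190:350],(600,450),interpolation=cv2.INTER_CUBIC)
B=cv2.resize(b[150:270,240:400],(600,450),interpolation=cv2.INTER_CUBIC)
cv2.imwrite("pics/c5a.png",A);cv2.imwrite("pics/c5b.png",B)
E
```

```text
time: 8.18
ee_pos: [0.5398, 0.0372, 0.2008]
eef_rot: [-1.572, -0.0, 1.56]
ft_force: [0.8, -0.3, -1.5]
finger_gap: 0.0578
```

View pics/c5a.png

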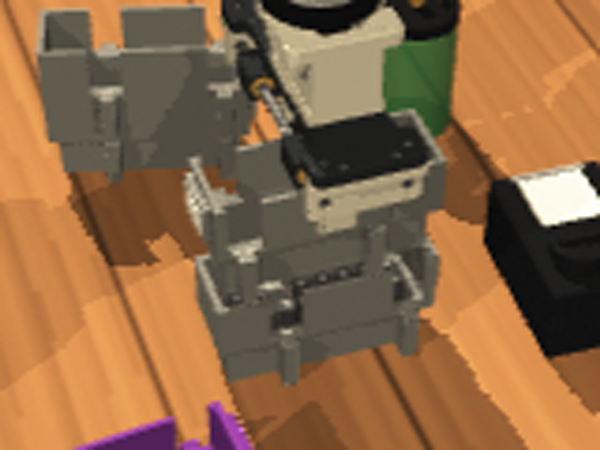

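View pics/c5b.png

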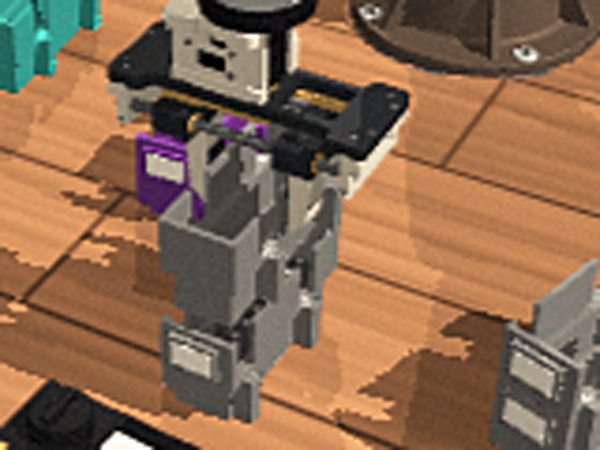

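Both crops show the upper tote aligned about 11 mm above the lower rim: card at side crop (195,190), over the plain end, and plain end over the card end at scene crop (205,350). I'm lowering it gently.

```bash
python3 -m handwheel '{"grip":[4,4,4,4,4,4,4],"translation":[[0,0.3,0],[0,0.5,0],[0,0.7,0],[0,0.8,0],[0,0.9,0],[0,0.9,0],[0,0.9,0]],"twist":[0,0,0,0,0,0,0]}'
python3 -m handwheel '{"grip":[4,4,4],"translation":[[0,0.1,0],[0,0.2,0],[0,0.2,0]],"twist":[0,0,0]}'
```

```text
time: 9.15
ee_pos: [0.5396, 0.0371, 0.1913]
eef_rot: [-1.571, -0.0, 1.56]
ft_force: [0.4, 0.2, -2.0]
finger_gap: 0.058
time: 9.52
ee_pos: [0.5396, 0.0371, 0.1896]
eef_rot: [-1.571, 0.0, 1.56]
ft_force: [-1.7, -0.8, 3.1]
finger_gap: 0.0582
```

Contact: Fz went from −2.0 to +3.1 N at the expected height. I'm opening the fingers.

```bash
python3 -m handwheel '{"grip":[6.0,6.4,7,8,9,9,9],"translation":[[0,0,0],[0,0,0],[0,0,0],[0,0,0],[0,0,0],[0,0,0],[0,0,0]],"twist":[0,0,0,0,0,0,0]}'
python3 -m handwheel '{"grip":[9,9,9,9,9,9],"translation":[[0,-1,0],[0,-4,0],[0,-8,0],[0,-12,0],[0,-16,0],[0,-16,0]],"twist":[0,0,0,0,0,0]}'
python3 - <<'E'
from bench import *
import cv2
a=snapshot("side")[:,:,::-1];b=snapshot("scene")[:,:,::-1]
cv2.imwrite("pics/sd6.png",a);cv2.imwrite("pics/sc6.png",b)
A=cv2.resize(a[130:250,190:350],(600,450),interpolation=cv2.INTER_CUBIC)
B=cv2.resize(b[150:270,240:400],(600,450),interpolation=cv2.INTER_CUBIC)
cv2.imwrite("pics/c6a.png",A);cv2.imwrite("pics/c6b.png",B)
E
```

```text
time: 10.4
ee_pos: [0.5396, 0.0371, 0.1892]
eef_rot: [-1.571, 0.0, 1.56]
ft_force: [0.1, 0.2, 0.1]
finger_gap: 0.0897
time: 11.15
ee_pos: [0.5408, 0.0375, 0.3532]
eef_rot: [-1.578, -0.001, 1.56]
ft_force: [0.1, 0.0, 0.3]
finger_gap: 0.09
```

View pics/c6a.png

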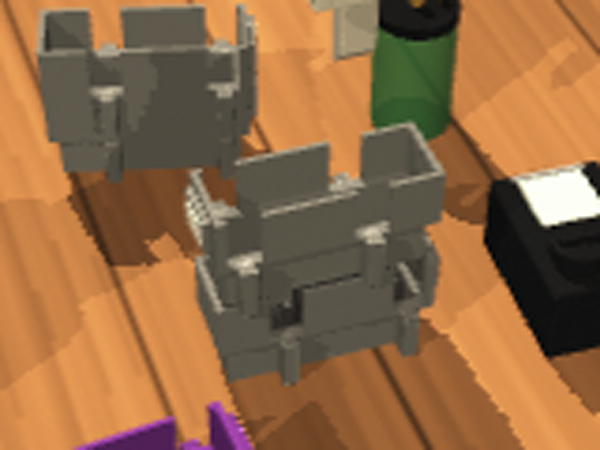

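View pics/c6b.png

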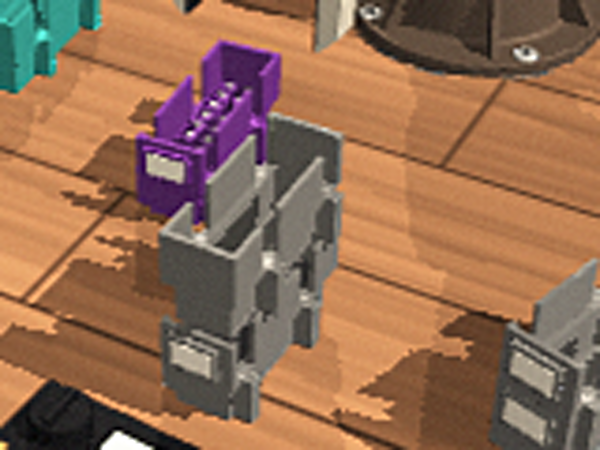

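```bash
python3 - <<'E'
from bench import *
from h import *
m=camera_model("scene");s=camera_model("side")
P=[ray(m,240+u/3.75,150+v/3.75,.16) for u,v in((159,236),(241,266),(342,134),(269,114))]
print(np.round(P,4),np.mean(P,0))
print([ray(s,190+u/3.75,130+v/3.75,.16).round(4) for u,v in((416,123),(444,175))])
# lower tote, visible corners: scene card corners, side plain corners
print([ray(m,240+u/3.75,150+v/3.75,.08).round(4) for u,v in((163,318),(238,352))],[ray(s,190+u/3.75,130+v/3.75,.08).round(4) for u,v in((197,256),(218,308))])
st=read_state();print(st['time'],abs(st['qvel']).max())
sign_off()
E
```

```text
[[0.6209 0.0109 0.16  ]
 [0.6218 0.0725 0.16  ]
 [0.4594 0.0669 0.16  ]
 [0.4621 0.0099 0.16  ]] [0.54103941 0.0400715  0.16      ]
[array([0.6216, 0.0638, 0.16  ]), array([0.6182, 0.0076, 0.16  ])]
[array([0.6136, 0.0075, 0.08  ]), array([0.6186, 0.0692, 0.08  ])] [array([0.4628, 0.0693, 0.08  ]), array([0.4609, 0.016 , 0.08  ])]
11.25 0.027786541965411863
the job is handed in; nothing more can be done
```

The empty grey tote now stands, released, on the rim of the tote holding the cells. It was turned half round, so its card-holder end is over the lower tote's plain end. I handed the job in at about 11 s; no verdict is reported.

- **Set-down:** the tote touched at the expected height. The force on the tool changed by about 5 N, and after letting go it read near zero.
- **Position:** the upper tote's rim, taken to be at 0.16 m, measures 160 mm by about 58 mm, as it should. Its centre is at about (0.541, 0.040). The lower tote was at about (0.540, 0.037) before the move, so the centres are within about 3 mm and the tilt and turn are negligible.
- **Lower tote and neighbours:** the lower tote's visible corners agree with where they were, to within about 7 mm. That is the accuracy of my corner picking in those views. In the last crops the nested pair, tester box and dry cell look unmoved. I did not measure them again or recheck the red holder.
- **Checks that failed or disagreed:** none failed. The scene and side views differ by up to 9 mm on single corners. The wrist camera did not look at the finished stack.

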